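Take the combination padlock off the instrument chest

TASK

I need to get into the locked blue instrument chest, and the first two numbers of its padlock are already dialled: turn the dial on clockwise (seen from above), feeling the clicks, until its red mark clicks in at the white index, without running past it. Then take the lock by its body, pull it away from the hasp so that the shackle comes fully open, ease it forward again until the shackle's short end is out of the lug's slot, and lift the lock off. Finish still holding it up for me, level with the dial up and the shackle still open, at least 10 cm above the lid and over the chest; leave the tools and parts lying around where they are.

Things in the scene. Friction and masses are not known exactly. Their poses are not given: they have to be found in the camera images.
- chest: Blue sheet-steel instrument chest, fixed on the bench, 300 (x) x 380 (y) x 95 mm high, two lid leaves that meet on a centre seam along its x axis. Origin at the centre of its underside; flat lid top 95 mm above it. x axis level, pointing away from the front.
- hasp: Steel hasp fixed on the lid, axes as the chest: a flat leaf 3 mm thick, from 92 mm in front (-x) to 36 mm behind its lug and from y -58 to 45 mm, then a 7 mm high hinge knuckle along y -62 mm and a screwed flange to y -88 mm. Origin on the lid top (3 mm below the leaf's top), below the lug.
- lug (a point): Middle of the hasp's upright lug: a plate 4 mm thick (hasp x -2 to 2 mm), y from -25 to 6 mm, rising 25 mm above the lid. This point: hasp x 0, y -9.5, z 14 mm. A 12 mm square slot goes through it along x, centred at hasp y -14, z 14 mm.
- lock: Brass padlock, about 0.33 kg, lying loose on the hasp leaf, dial up. Body 52 (x) x 48 (y) x 22 (z) mm, flat sides; origin under its centre; x points along the shackle, z up. At the start its shackle face is 2 mm in front of the lug (origin 30 mm to the lug's -x). It can slip back 8 to 10 mm and swing up to about 10 degrees as the dial turns. White index on top at its +x edge.
- lock_dial (a joint): Dial angle, rad, grows clockwise seen from above. 0 = red mark at the white index (lock +x side): unlocked within about 0.1 rad, elsewhere the shackle is held fast. Starts 2 to 5 clicks short (-1.05 to -2.6). A click every 0.524 rad (12 a turn), about 0.04 N m to pass; a spring pulls the dial to the nearest click when let go. Once the shackle is out the dial is held.
- dial_grip (a point): On the dial's axis, 9 mm above the top of the body, mid-height of the dial's grip. The dial is a black knurled cylinder, 36 mm across, from 1 mm to 16 mm above the body's top (which is 22 mm above the lock's underside); its top is 38 mm above the lock's underside.
- red_mark (a point): Outer end of the red mark on top of the dial, 17 mm from the dial's axis.
- lock_shackle (a joint): How far the shackle is drawn out, m: 0 shut, 0.022 fully open; friction 2 N, stays where left. Pull the body to its -x: after 8 to 10 mm of slack the bow catches behind the lug, then the body slides off it by 22 mm. Then ease the body forward until the lug (4 mm) stands midway in the 14 mm gap between toe and body (lug 33 mm from lock origin along x, within 4 mm): it lifts straight up.
- toe_tip (a point): Round end of the shackle's short leg (toe), lock y = -14 mm, which passes through the lug's slot; 8 mm inside the body when shut, 14 mm clear of its face when fully open.
- bow (a point): Middle of the shackle's bow, on the axis of its 8 mm round bar, 11 mm above the lock's underside, 46 mm from the lock's origin when shut. The long leg (lock y = +14 mm) passes beside the lug and never leaves the body.
- screwdriver: Yellow-handled screwdriver, 200 mm, lying on the chest's left (+y) lid leaf. Bystander. Origin under its middle.
- wrench: Steel open-ended wrench, 160 mm, lying on the chest's right (-y) lid leaf. Bystander. Origin under its middle.
- multimeter: Yellow multimeter, 150 x 80 x 44 mm, lying on the bench beside the chest. Bystander. Origin under its middle.
- screw_dish: Round steel dish of screws, 100 mm across, 22 mm high, on the bench. Bystander. Origin under its middle.
- circuit_board: Green circuit board with parts on it, 135 x 85 x 26 mm, on the bench. Bystander. Origin under its middle.
- spray_bottle: White spray bottle with blue head, 72 mm across, 197 mm high, standing on the bench. Bystander. Origin under its middle.
Mind the look-alikes: they are no part of the job. There is more than one size of the lock; the job needs the middle-sized.

How it is judged:
On the way, in this order (a step that is already met when the one before it is completed fails the run):
1. the dial's red mark is clicked in at the index, shackle still shut (value of joint lock_dial between -0.1 and 0.1 rad and value of joint lock_shackle below 0.004 m), for 0.2 s.
2. the shackle is pulled fully open with the lock still on the hasp (value of joint lock_shackle above 0.019 m and z of lock in the frame of hasp below 0.02 m), for 0.1 s.
At the end, for the whole second after the job is handed in: The lock is held in the fingers (over 2 N), at rest, underside at least 100 mm above the lid and within 200 mm of the chest centre seen from above, touching neither hasp nor chest, level within 0.3 rad with the dial up, shackle drawn out over 15 mm, dial within 0.2 rad of the index (z of lock in the frame of hasp above 0.1 m and horizontal distance between lock and chest below 0.2 m and value of joint lock_shackle above 0.015 m and value of joint lock_dial between -0.2 and 0.2 rad and angle between lock's own z axis and vertical below 0.3 rad and contact force between the fingers and lock above 2 N and contact force between lock and hasp below 0.1 N and contact force between lock and chest below 0.1 N and linear speed of lock below 0.03 m/s); the arm keeps its last pose, push and grip.
It fails at once if the dial is run past the red mark by most of a click (0.4 rad) (value of joint lock_dial above 0.4 rad).
It fails at once if the dial is turned the wrong way round (anticlockwise) (value of joint lock_dial below -3 rad).
It fails at once if a tool or part lying around is shifted by more than 20 mm (distance of any of screwdriver, wrench, multimeter, screw_dish, circuit_board, spray_bottle from where it was at the start of the episode above 0.02 m).
It also fails if it takes over 72 s, if anything falls off the work surface, if the arm or the gripper's body presses on something with over 40 N, if the wrist force passes 120 N, or if a joint passes its speed limit or range.

ROBOT

A 7-joint arm with a two-finger parallel gripper is mounted at the origin on the work surface. World frame = base frame: x ahead of the robot, y to its left, z up, the work surface at z = 0. Lengths are in m, angles in rad, forces in N, time in s.
With the tool pointing down it reaches from about 0.35 to 0.9 m from the base axis. Payload 19.9 kg.
Tool frame: the origin (TCP) lies midway between the tips of the shut fingers; the grasp point (between the pads) lies 19 mm behind it; z points along the fingers, x is the direction in which the jaws open and shut, and the axes are right-handed (so a half turn about z gives the same grasp; the last joint's range is limited). The gripper opens to 94 mm and grips with 3 to 60 N. Pads are 16 mm wide; open, the fingers measure 119 mm over their backs; the gripper's body (75 mm by 177 mm) begins 78 mm behind the grasp point.
Start: joints at [-1.272, 0.417, -0.01, 1.614, 0.005, 1.111, -0.053], TCP at [0.209, 0.589, 0.205] pointing down, gripper open.
Joint ranges: [-2.81, 2.81], [-0.39, 2.02], [-1.27, 1.25], [0.06, 2.57], [-1.19, 4.33], [0.19, 2], [-2.82, 2.82]. Speed limits (rad/s): [1.89, 1.89, 2.39, 2.39, 3.01, 3.01, 3.01].

INTERFACE

Orientations are given as a rotation vector (axis times angle).
In Python, from plant import ctrl, camera, calibration gives the robot as it stands.
- The arm moves only by the tool send_rows, never from a script. Its argument "moves" is a list of rows, each a list of 2 entries, a list of its own where there are three numbers: the shift along the tool's x, y, z in units of 25 mm (1.0 is 25 mm), then the turn, a rotation vector about the tool's x, y, z in units of 6 degrees (1.0 is 6 degrees). A call has 1 to 5 rows; each row is the pose to reach, as a shift and turn from the pose commanded when the call began, along the tool's axes at that moment; what a row does not reach only later rows make up. A row lasts 1/12 s, in which the tool goes at most 41.7 mm and 7.16 degrees, less where a joint would pass 70% of its speed; a pose out of reach is approached as far as the arm can. A call with a gripper value outside its range is refused whole. "claw" is the opening, from -1 (shut) to 1 (fully open), set as the call begins (left out, the last holds). The fingers move at their own pace and stop on an object; "grip_force" is the grip in N (left out, the last holds). Time passes only in rows, so rows that repeat a pose let the fingers close. It gives the time, the measured TCP pose, the force and the opening at its end, in the units of the state.
- ctrl.observe(): the state, without advancing time (a new reading comes with each control period).
- camera(name): name is "scene" or "top" or "wrist"; returns the picture (400x640x3 uint8, red, green, blue); there is no depth.
- calibration(name): a dict with "camera_matrix" (3x3 intrinsics, pixels), "R" (3x3) and "t" (3): a world point X has camera coordinates R X + t; the wrist camera has in their place "hand_eye" (4x4, takes a point from camera to tool coordinates, whose origin is the TCP and whose axes are the tool frame's). Camera axes: x right, y down, z forward; pixel columns grow to the right and rows downward; lengths in m; the calibration is good to about 2 mm. A picture is of the moment at which its call begins: read the wrist's pose just before it. calibration takes no time and is no camera call.
- ctrl.hand_in(): hands the job in, once; it reports no verdict.
The state is a dict: "time_s": time; "joint_positions": joint angles; "qd": joint speeds; "tau": joint torques, N m; "eef_pos": TCP position; "ee_rot": TCP orientation; "ft_force": force on the tool from outside, world axes, zero at the start; "ft_torque": the same for the moment, N m; "finger_gap": finger opening in m.
Only numpy, scipy, OpenCV 4.12 (cv2) and the standard library are available. Lean on these libraries where they do the work, as an engineer would, in place of code of your own. Each camera call takes 0.05 s, during which the arm holds its last target.

## Working session

There is one attempt and no reset: what is moved stays moved. The work goes in short steps, Python scripts to look and compute and a tool call to move; the robot and the scene stay as the last step left them, time stands still between calls to the robot, and variables do not carry over. Pictures are saved under pics/ and viewed, and the job is handed in when it is done.

Besides the shell and the picture viewer there is one more tool, called as name(argument=value, ...) on one line, values as JSON. send_rows: Moves the arm, as the interface text tells. Its arguments: {"type":"object","properties":{"moves":{"type":"array"},"claw":{"type":"number"},"grip_force":{"type":"number"}},"required":["moves"]}

```bash
ls; mkdir -p pics; python3 - <<'E'
from plant import ctrl, camera, calibration
import cv2
s=ctrl.observe();print(s)
for n in ["scene","top","wrist"]:
    im=camera(n);cv2.imwrite(f"pics/{n}0.png",im[:,:,::-1]);print(n,calibration(n))
E
```

```text
pics
{'time_s': 0.0, 'joint_positions': array([-1.27151712,  0.41799365, -0.01026428,  1.61416429,  0.00470549,
        1.11065976, -0.05296937]), 'qd': array([-0.00121454,  0.0023408 ,  0.00012086,  0.00031308,  0.00044835,
       -0.00047816,  0.00049425]), 'tau': array([-4.88787246e-04, -8.51264763e+01,  6.38168491e-01, -4.25982499e+01,
       -4.88357793e-02,  1.87339290e-02,  1.03564314e-04]), 'eef_pos': array([0.20880241, 0.58870481, 0.20481733]), 'ee_rot': array([ 2.56531048e+00,  1.81214738e+00, -1.43512729e-03]), 'ft_force': array([ 0.23185087, -0.50711159, -0.58746359]), 'ft_torque': array([-0.02833834,  0.02284627, -0.00373696]), 'finger_gap': 0.0941323077624511}
scene {'camera_matrix': array([[407.1307429 ,   0.        , 324.68872873],
       [  0.        , 407.1307429 , 202.36451797],
       [  0.        ,   0.        ,   1.        ]]), 'R': array([[-0.4848093 ,  0.87461788,  0.00187435],
       [ 0.75229829,  0.4180975 , -0.50915789],
       [-0.44610225, -0.24543441, -0.86067109]]), 't': array([ 0.23876128, -0.31532246,  1.32796157])}
top {'camera_matrix': array([[369.
[... 179 characters left out ...]
9,  0.03027567],
       [-0.99396198, -0.01428539, -0.1087911 ],
       [ 0.10916709, -0.02889062, -0.99360348]]), 't': array([-0.01608713,  0.48569559,  1.04225877])}
wrist {'camera_matrix': array([[307.39735309,   0.        , 325.98615132],
       [  0.        , 307.39735309, 198.56534007],
       [  0.        ,   0.        ,   1.        ]]), 'hand_eye': array([[ 9.99999290e-01, -1.19156891e-03,  2.60747018e-05,
         9.34938811e-04],
       [ 1.14735139e-03,  9.68352246e-01,  2.49584879e-01,
        -7.19693681e-02],
       [-3.22647078e-04, -2.49584672e-01,  9.68352925e-01,
        -1.77621302e-01],
       [ 0.00000000e+00,  0.00000000e+00,  0.00000000e+00,
         1.00000000e+00]])}
```

View pics/top0.png

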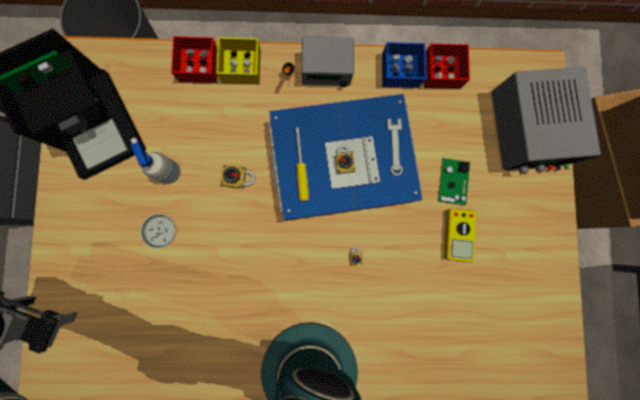

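View pics/scene0.png

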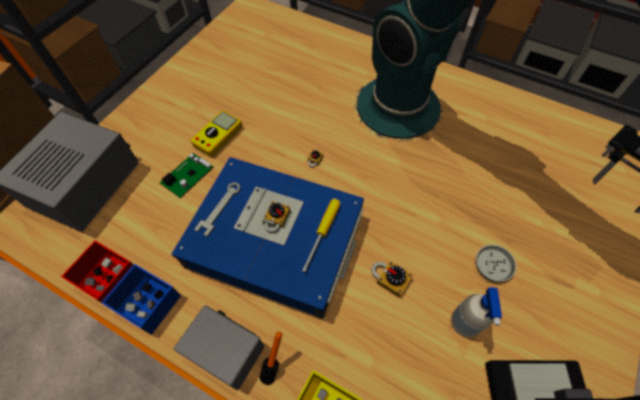

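View pics/wrist0.png

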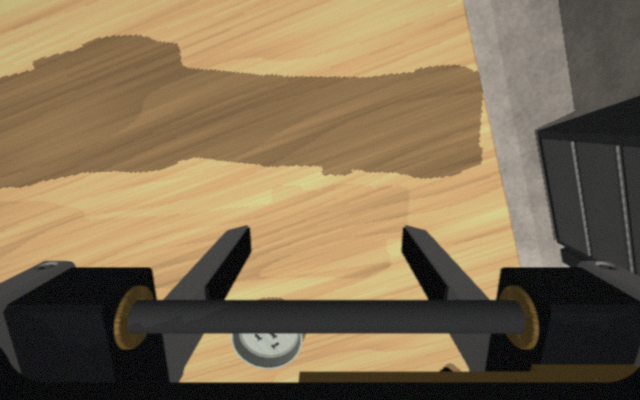

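```bash
cat > h.py <<'E'
from plant import ctrl, camera, calibration
import numpy as np, cv2
from scipy.spatial.transform import Rotation as Ro
def cam(name,s=None):
    c=calibration(name);K=c["camera_matrix"]
    if name=="wrist":
        H=c["hand_eye"];R=Ro.from_rotvec(s["ee_rot"]).as_matrix()
        Rc=R@H[:3,:3];p=R@H[:3,3]+s["eef_pos"];return K,Rc,p
    return K,c["R"].T,-c["R"].T@c["t"]
def pix2w(name,uv,z,s=None):
    K,R,p=cam(name,s);d=R@np.linalg.solve(K,[uv[0],uv[1],1.]);return p+d*(z-p[2])/d[2]
def w2pix(name,X,s=None):
    K,R,p=cam(name,s);q=K@(R.T@(np.array(X)-p));return q[:2]/q[2]
def totool(dw,s):  # world shift -> tool units
    return Ro.from_rotvec(s["ee_rot"]).as_matrix().T@np.array(dw)/0.025
def save(name,fn,scale=1,crop=None):
    s=ctrl.observe();im=camera(name)[:,:,::-1]
    if crop: u0,v0,u1,v1=crop;im=im[v0:v1,u0:u1]
    if scale!=1: im=cv2.resize(np.ascontiguousarray(im),None,fx=scale,fy=scale,interpolation=cv2.INTER_CUBIC)
    cv2.imwrite(f"pics/{fn}.png",im);return s
E
python3 - <<'E'
from h import *
c=[pix2w("top",u,.095) for u in [(270,110),(404,95),(421,202),(285,219)]]
print(np.round(c,3),np.mean(c,0))
for a,b in((0,1),(3,2),(3,0),(2,1)): d=c[b]-c[a];print(np.linalg.norm(d),np.degrees(np.arctan2(d[1],d[0])))
print("lock",pix2w("top",(345,160),.136),pix2w("scene",(279,212),.136))
s=save("top","top1",8,(305,125,385,195))
for n,h in [("multim",(462,236))]: print(n,pix2w("top",h,.04))
print(Ro.from_rotvec(s["ee_rot"]).as_matrix())
E
```

```text
[[ 0.725  0.119  0.095]
 [ 0.777 -0.255  0.095]
 [ 0.475 -0.297  0.095]
 [ 0.424  0.072  0.095]] [ 0.60002059 -0.09022656  0.095     ]
0.37796578536904074 -82.1212963661951
0.37255993651005626 -82.12388471317512
0.3047945713822558 8.949310803488567
0.3047583306319374 7.9330546375591116
lock [ 0.57867107 -0.08455961  0.136     ] [ 0.58304528 -0.07443474  0.136     ]
multim [ 0.38463938 -0.43096007  0.04      ]
[[ 3.34230068e-01  9.42491479e-01 -2.72847335e-04]
 [ 9.42491041e-01 -3.34230176e-01 -9.09299413e-04]
 [-9.48200761e-04  4.67590358e-05 -9.99999549e-01]]
```

View pics/top1.png

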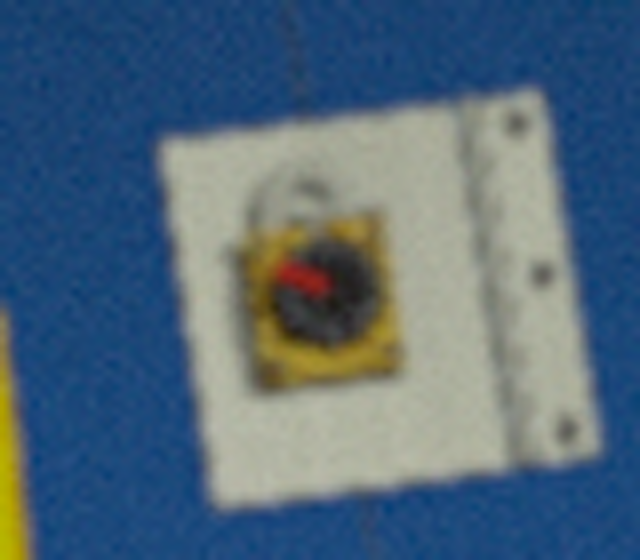

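```bash
cat > go.py <<'E'
import sys
from h import *
# go.py x y z yawdeg : print remaining in tool units
x,y,z,yaw=map(float,sys.argv[1:5]); s=ctrl.observe()
R=Ro.from_rotvec(s["ee_rot"]).as_matrix(); T=Ro.from_euler('ZX',[np.radians(yaw),np.pi]).as_matrix()
print("t",s["time_s"],"pos",s["eef_pos"].round(4),"yaw",np.degrees(np.arctan2(R[1,0],R[0,0])).round(2),"q",s["joint_positions"].round(2),"F",s["ft_force"].round(1),"T",s["ft_torque"].round(2),"gap",round(s["finger_gap"],4))
print("shift",(R.T@(np.array([x,y,z])-s["eef_pos"])/.025).round(2),"turn",np.degrees(Ro.from_matrix(R.T@T).as_rotvec()/6).round(2))
E
python3 go.py 0.579 -0.084 0.235 -22
```

```text
t 0.2 pos [0.2088 0.5889 0.2051] yaw 70.47 q [-1.27  0.42 -0.01  1.61  0.    1.11 -0.05] F [-0.7 -1.3 -0.2] T [-0.04  0.05 -0.04] gap 0.0943
shift [-20.42  22.95  -1.18] turn [1.000e-02 0.000e+00 1.541e+01]
```

send_rows(moves=[[[-1,1.1,-0.6],[0,0,1]],[[-2,2.2,-1.2],[0,0,2]],[[-3,3.3,-1.8],[0,0,3]],[[-4,4.4,-2.4],[0,0,4]],[[-5,5.5,-2.5],[0,0,5]]])

```text
time_s: 0.62
eef_pos: [0.2977, 0.4242, 0.2702]
ee_rot: [-2.949, -1.078, -0.003]
ft_force: [1.5, 0.7, 0.8]
finger_gap: 0.0938
```

```bash
python3 go.py 0.579 -0.084 0.235 -22
```

```text
t 0.6167 pos [0.2977 0.4242 0.2702] yaw 40.18 q [-1.15  0.16  0.14  1.8  -0.03  1.17 -0.29] F [1.5 0.7 0.8] T [ 0.03 -0.05 -0.07] gap 0.0938
shift [-4.52 22.79  1.37] turn [-0.02 -0.02 10.36]
```

send_rows(moves=[[[-0.4,1.5,0],[0,0,1]],[[-0.8,3,0],[0,0,2]],[[-1.2,4.5,0],[0,0,3]],[[-1.4,6,0],[0,0,4]],[[-1.6,7.5,0],[0,0,5]]])

```text
time_s: 1.03
eef_pos: [0.3884, 0.2549, 0.2682]
ee_rot: [-3.129, -0.279, -0.0]
ft_force: [1.2, -0.5, -0.3]
finger_gap: 0.0942
```

```bash
python3 go.py 0.579 -0.084 0.235 -22
```

```text
t 1.0333 pos [0.3884 0.2549 0.2682] yaw 10.19 q [-0.96  0.06  0.33  1.93 -0.02  1.16 -0.45] F [ 1.2 -0.5 -0.3] T [-0.03  0.03  0.04] gap 0.0942
shift [ 5.11 14.69  1.32] turn [-0.01 -0.    5.36]
```

send_rows(moves=[[[0.5,1.5,0],[0,0,1]],[[1,3,0],[0,0,2]],[[1.5,4.5,0],[0,0,3]],[[2,6,0],[0,0,4]],[[2.6,7.4,0.3],[0,0,5]]])

```text
time_s: 1.45
eef_pos: [0.4864, 0.0844, 0.2616]
ee_rot: [-3.093, 0.541, -0.003]
ft_force: [0.5, 0.6, 0.8]
finger_gap: 0.0939
```

```bash
python3 go.py 0.579 -0.084 0.235 -22
```

```text
t 1.45 pos [0.4864 0.0844 0.2616] yaw -19.84 q [-0.73  0.13  0.55  1.88 -0.08  1.15 -0.5 ] F [0.5 0.6 0.8] T [-0.02  0.08 -0.04] gap 0.0939
shift [5.77 5.08 1.07] turn [-0.02 -0.01  0.36]
```

send_rows(moves=[[[1.3,1.2,0.2],[0,0,0.3]],[[2.6,2.4,0.4],[0,0,0.3]],[[3.9,3.6,0.6],[0,0,0.3]],[[5,4.5,0.8],[0,0,0.3]],[[5.75,5.1,1],[0,0,0.3]]])

```text
time_s: 1.87
eef_pos: [0.5793, -0.0855, 0.2352]
ee_rot: [3.086, -0.584, 0.001]
ft_force: [0.1, 0.7, 0.7]
finger_gap: 0.094
```

send_rows(moves=[[[0,0,0],[0,0,0]],[[0,0,0],[0,0,0]]])

```text
time_s: 2.03
eef_pos: [0.5783, -0.0831, 0.2347]
ee_rot: [3.085, -0.585, -0.002]
ft_force: [-0.1, 0.4, 0.0]
finger_gap: 0.0941
```

```bash
python3 go.py 0.579 -0.084 0.235 -22; python3 -c "
from h import *
s=save('wrist','w1')
print(w2pix('wrist',(.579,-.0846,.136),s))
np.save('s1.npy',np.r_[s['eef_pos'],s['ee_rot']])"
```

```text
t 2.0333 pos [ 0.5783 -0.0831  0.2347] yaw -21.47 q [-0.41  0.37  0.64  1.7  -0.24  1.15 -0.08] F [-0.1  0.4  0. ] T [-0.02  0.07  0.02] gap 0.0941
shift [ 0.04  0.02 -0.01] turn [0.01 0.01 0.09]
[327.15317842 201.74950913]
```

View pics/w1.png

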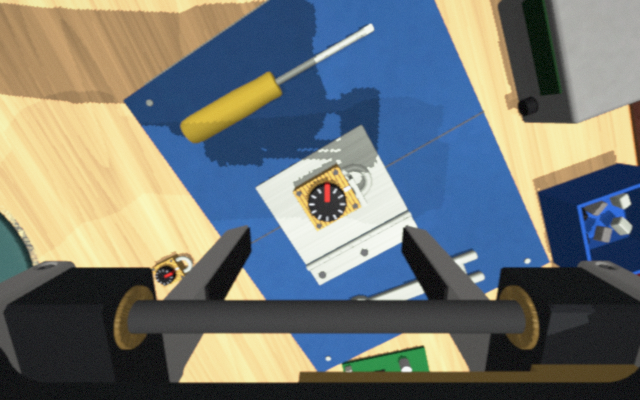

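```bash
python3 -c "
import cv2
im=cv2.imread('pics/w1.png')[120:290,250:420];cv2.imwrite('pics/w1z.png',cv2.resize(im,None,fx=3.5,fy=3.5,interpolation=cv2.INTER_CUBIC))"
```

```text
(no output)
```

View pics/w1z.png

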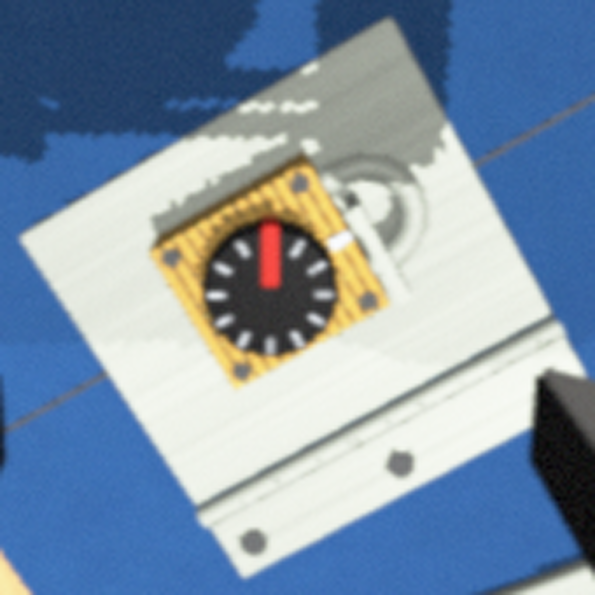

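```bash
python3 -c "
from h import *
a=np.load('s1.npy');s=dict(eef_pos=a[:3],ee_rot=a[3:])
f=lambda u,z:pix2w('wrist',(u[0]/3.5+250-.4,u[1]/3.5+120-.4),z,s)
print('dial',f((270,288),.136),'red',f((269,222),.136))
L=[f(u,.12) for u in[(155,248),(303,157),(388,306),(240,385)]];print(np.round(L,4),np.mean(L,0))
H=[f(u,.098) for u in[(22,238),(390,17),(553,320),(200,512)]];print(np.round(H,4))
for P in(L,H):
  for i,j in((0,1),(3,2)): d=P[j]-P[i];print(np.linalg.norm(d),np.degrees(np.arctan2(d[1],d[0])))
  for i,j in((3,0),(2,1)): d=P[j]-P[i];print(np.linalg.norm(d),np.degrees(np.arctan2(d[1],d[0]))-90)
print('toolyaw',Ro.from_rotvec(s['ee_rot']).as_matrix()[:,0])
print('scene',pix2w('scene',(279,211),.136))
c=f((340,242),.12);print('idx',c)
"; 
```

```text
dial [ 0.57859641 -0.08458218  0.136     ] red [ 0.58491687 -0.06782512  0.136     ]
[[ 0.5514 -0.0661  0.12  ]
 [ 0.599  -0.0575  0.12  ]
 [ 0.6061 -0.1058  0.12  ]
 [ 0.5583 -0.1124  0.12  ]] [ 0.57870733 -0.08544236  0.12      ]
[[ 0.5115 -0.0526  0.098 ]
 [ 0.6358 -0.0325  0.098 ]
 [ 0.6514 -0.1352  0.098 ]
 [ 0.5268 -0.1551  0.098 ]]
0.04832011915540104 10.301228664453598
0.04822053050078479 7.928134088128411
0.04680687924038623 8.514131991980292
0.04880700889096711 8.421851827530915
0.12587512340787965 9.171929914859502
0.12620453482711957 9.05481417352453
0.10365160723326133 8.471060859192377
0.10390606190441327 8.654285947188058
toolyaw [ 9.30589680e-01 -3.66062892e-01 -8.97485441e-04]
scene [ 0.5807322 -0.0758953  0.136    ]
idx [ 0.59999942 -0.08342855  0.12      ]
```

```bash
python3 go.py 0.5787 -0.0845 0.124 -22
```

```text
t 2.0833 pos [ 0.5782 -0.0817  0.2351] yaw -21.37 q [-0.41  0.37  0.64  1.7  -0.24  1.15 -0.08] F [0.6 0.9 0.1] T [-0.04  0.13  0.01] gap 0.0937
shift [0.06 0.09 4.44] turn [0.01 0.01 0.11]
```

send_rows(moves=[[[0,0,0.8],[0,0,0]],[[0,0,1.6],[0,0,0]],[[0,0,2.4],[0,0,0]],[[0,0,3.2],[0,0,0]],[[0,0,3.6],[0,0,0]]])

```text
time_s: 2.5
eef_pos: [0.5774, -0.0798, 0.1438]
ee_rot: [-3.088, 0.578, 0.003]
ft_force: [0.6, 0.4, -1.5]
finger_gap: 0.094
```

send_rows(moves=[[[0,0,0],[0,0,0]],[[0,0,0],[0,0,0]],[[0,0,0],[0,0,0]]])

```text
time_s: 2.75
eef_pos: [0.579, -0.0813, 0.1468]
ee_rot: [-3.087, 0.58, -0.002]
ft_force: [1.2, -0.8, 0.2]
finger_gap: 0.0936
```

```bash
python3 go.py 0.5787 -0.0845 0.124 -22;python3 -c "
from h import *
s=save('wrist','w2',2,(170,100,470,370))
print(w2pix('wrist',(.5787,-.0845,.136),s))"; python3 go.py 0.5787 -0.0845 0.124 -22
```

```text
t 2.75 pos [ 0.579  -0.0813  0.1468] yaw -21.3 q [-0.37  0.46  0.6   1.79 -0.31  0.98 -0.02] F [ 1.2 -0.8  0.2] T [-0.04  0.14  0.05] gap 0.0936
shift [0.03 0.12 0.91] turn [-0.01 -0.01  0.12]
[326.84654292 239.71779399]
t 2.8 pos [ 0.579  -0.0814  0.1468] yaw -21.3 q [-0.37  0.46  0.6   1.79 -0.31  0.98 -0.02] F [-0.9  0.1  0.4] T [-0.03  0.1   0.03] gap 0.094
shift [0.03 0.12 0.91] turn [-0.01 -0.02  0.12]
```

View pics/w2.png

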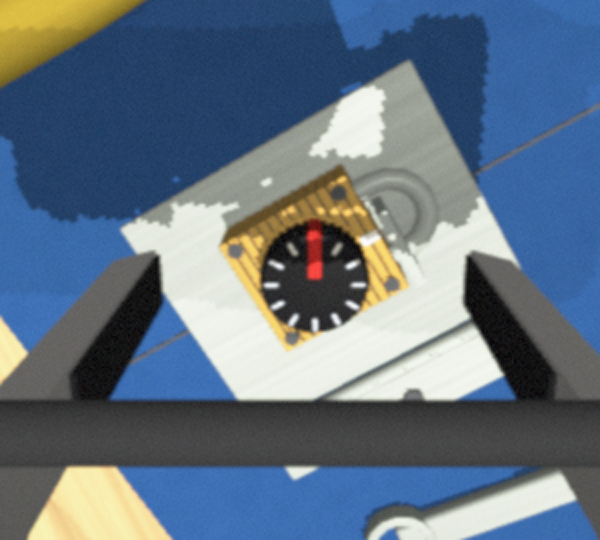

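send_rows(moves=[[[0,0.1,0.45],[0,0,0]],[[0.03,0.1,0.8],[0,0,0]],[[0.03,0.1,0.9],[0,0,0]],[[0.03,0.1,0.9],[0,0,0]],[[0.03,0.1,0.9],[0,0,0]]])

```text
time_s: 3.22
eef_pos: [0.5781, -0.0844, 0.1228]
ee_rot: [3.087, -0.582, -0.001]
ft_force: [-0.8, -0.4, 0.6]
finger_gap: 0.0943
```

```bash
python3 go.py 0.5787 -0.0845 0.124 -22
```

```text
t 3.2167 pos [ 0.5781 -0.0844  0.1228] yaw -21.34 q [-0.35  0.49  0.58  1.81 -0.33  0.94 -0.  ] F [-0.8 -0.4  0.6] T [-0.1   0.11 -0.04] gap 0.0943
shift [ 0.02 -0.   -0.05] turn [0.   0.   0.11]
```

send_rows(moves=[[[0.02,0,-0.05],[0,0,0]],[[0.02,0,-0.05],[0,0,0]],[[0.02,0,-0.05],[0,0,0]],[[0.02,0,-0.05],[0,0,0]],[[0.02,0,-0.05],[0,0,0]]], claw=-1, grip_force=12)

```text
time_s: 3.63
eef_pos: [0.5787, -0.0844, 0.1244]
ee_rot: [-3.087, 0.581, -0.0]
ft_force: [-0.4, 0.1, -0.7]
finger_gap: 0.0641
```

send_rows(moves=[[[0,0,0],[0,0,0]],[[0,0,0],[0,0,0]],[[0,0,0],[0,0,0]],[[0,0,0],[0,0,0]]])

```text
time_s: 3.97
eef_pos: [0.5786, -0.0844, 0.1242]
ee_rot: [3.087, -0.581, 0.0]
ft_force: [-0.1, 0.6, -0.3]
finger_gap: 0.0371
```

```bash
python3 go.py 0.5787 -0.0845 0.124 -22; python3 -c "
from h import *
s=save('wrist','w3',2,(170,100,470,370))"
```

```text
t 3.9667 pos [ 0.5786 -0.0844  0.1242] yaw -21.32 q [-0.35  0.49  0.58  1.81 -0.33  0.94 -0.  ] F [-0.1  0.6 -0.3] T [-0.09  0.09  0.01] gap 0.0371
shift [0.   0.   0.01] turn [ 0.   -0.    0.11]
```

View pics/w3.png

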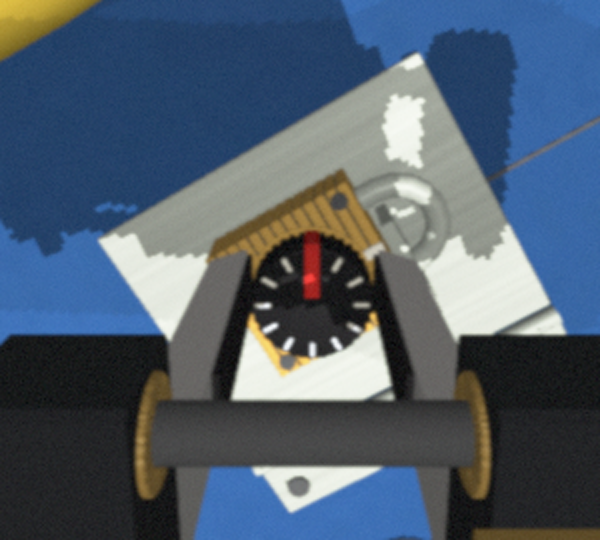

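Fingers are on the dial, red mark at (312,235) still up. A little more closing, then turn.

send_rows(moves=[[[0,0,0],[0,0,0]],[[0,0,0],[0,0,0]],[[0,0,0],[0,0,0.5]],[[0,0,0],[0,0,1]],[[0,0,0],[0,0,1.5]]])

```text
time_s: 4.43
eef_pos: [0.5788, -0.0843, 0.1243]
ee_rot: [-3.031, 0.825, -0.001]
ft_force: [2.0, 1.2, -1.4]
finger_gap: 0.0357
```

send_rows(moves=[[[0,0,0],[0,0,0.5]],[[0,0,0],[0,0,1]],[[0,0,0],[0,0,1.5]],[[0,0,0],[0,0,2]],[[0,0,0],[0,0,2.5]]])

```text
time_s: 4.85
eef_pos: [0.5789, -0.0845, 0.1242]
ee_rot: [2.897, -1.214, 0.001]
ft_force: [0.4, -0.4, -1.0]
finger_gap: 0.0356
```

```bash
python3 go.py 0.5787 -0.0845 0.124 -81.3; python3 -c "
from h import *
s=save('wrist','w4',2,(170,100,470,370))"
```

```text
t 4.85 pos [ 0.5789 -0.0845  0.1242] yaw -45.47 q [-0.42  0.52  0.68  1.81 -0.39  0.95 -0.37] F [ 0.4 -0.4 -1. ] T [-0.17 -0.18 -0.03] gap 0.0356
shift [-0.    0.01  0.01] turn [-0.   -0.    5.97]
```

View pics/w4.png

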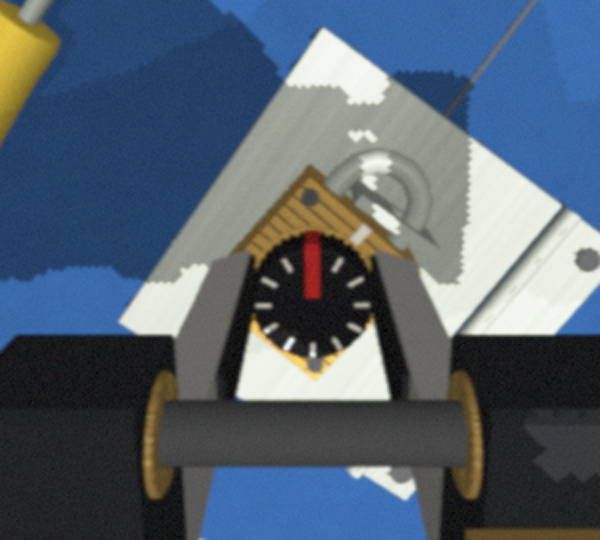

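send_rows(moves=[[[0,0,0],[0,0,0.6]],[[0,0,0],[0,0,1.2]],[[0,0,0],[0,0,1.8]],[[0,0,0],[0,0,2.4]],[[0,0,0],[0,0,3]]])

```text
time_s: 5.32
eef_pos: [0.5788, -0.0844, 0.1243]
ee_rot: [-2.673, 1.651, -0.001]
ft_force: [1.5, -0.1, -1.2]
finger_gap: 0.0356
```

send_rows(moves=[[[0,0,0],[0,0,0.6]],[[0,0,0],[0,0,1.2]],[[0,0,0],[0,0,1.8]],[[0,0,0],[0,0,2.4]],[[0,0,0],[0,0,3]]])

```text
time_s: 5.73
eef_pos: [0.5787, -0.0847, 0.1243]
ee_rot: [2.381, -2.049, 0.001]
ft_force: [0.2, -1.7, -1.4]
finger_gap: 0.0355
```

```bash
python3 go.py 0.5787 -0.0845 0.124 -81.3; python3 -c "
from h import *
s=save('wrist','w5',2,(170,100,470,370))"
```

```text
t 5.7333 pos [ 0.5787 -0.0847  0.1243] yaw -81.43 q [-0.53  0.57  0.83  1.81 -0.5   0.98 -0.9 ] F [ 0.2 -1.7 -1.4] T [-0.41  0.01 -0.02] gap 0.0355
shift [-0.01  0.    0.01] turn [-0.   -0.01 -0.02]
```

View pics/w5.png

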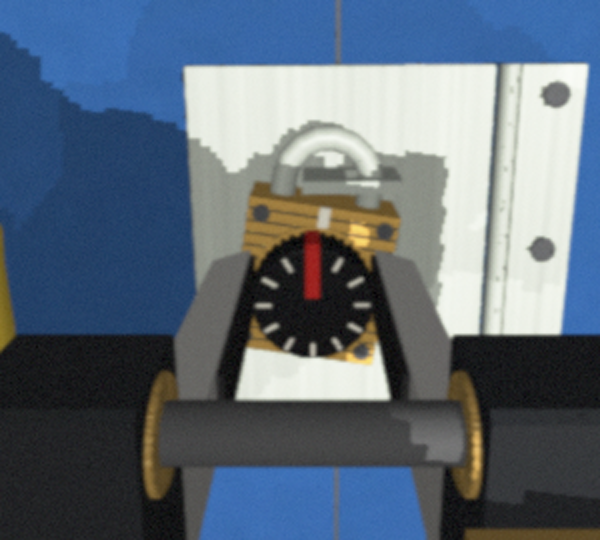

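send_rows(moves=[[[0,0,0],[0,0,0.3]],[[0,0,0],[0,0,0.6]],[[0,0,0],[0,0,0.9]],[[0,0,0],[0,0,1.2]],[[0,0,0],[0,0,1.2]]])

```text
time_s: 6.2
eef_pos: [0.5787, -0.0848, 0.1242]
ee_rot: [2.25, -2.192, 0.001]
ft_force: [1.5, -1.5, 0.4]
finger_gap: 0.0355
```

```bash
python3 go.py 0.5787 -0.0845 0.124 -81.3; python3 -c "
from h import *
s=save('wrist','w6',2,(170,100,470,370))"
```

```text
t 6.2 pos [ 0.5787 -0.0848  0.1242] yaw -88.5 q [-0.54  0.58  0.86  1.81 -0.52  0.99 -1.01] F [ 1.5 -1.5  0.4] T [-0.56  0.06 -0.05] gap 0.0355
shift [-0.01 -0.    0.01] turn [ 0.   -0.01 -1.2 ]
```

View pics/w6.png

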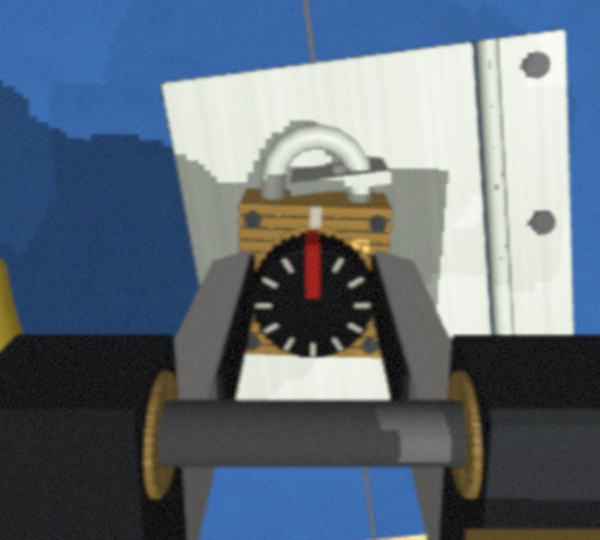

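send_rows(moves=[[[0,0,0],[0,0,0]],[[0,0,0],[0,0,0]],[[0,0,0],[0,0,0]],[[0,0,0],[0,0,0]],[[0,0,0],[0,0,0]]], claw=0.5)

```text
time_s: 6.67
eef_pos: [0.5787, -0.0843, 0.1242]
ee_rot: [-2.25, 2.192, 0.0]
ft_force: [-0.7, 0.2, 0.0]
finger_gap: 0.0654
```

```bash
python3 go.py 0.5787 -0.0845 0.104 -81.3; python3 -c "
from h import *
s=save('wrist','w7',2,(170,100,470,370))"
```

```text
t 6.6667 pos [ 0.5787 -0.0843  0.1242] yaw -88.49 q [-0.54  0.58  0.86  1.81 -0.52  0.99 -1.01] F [-0.7  0.2  0. ] T [-0.    0.23 -0.02] gap 0.0654
shift [ 0.01 -0.    0.81] turn [-0.   0.  -1.2]
```

View pics/w7.png

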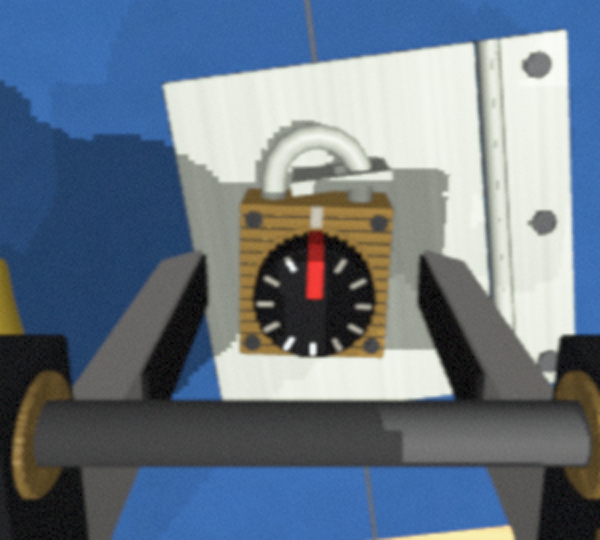

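send_rows(moves=[[[0,0,0.2],[0,0,0]],[[0,0,0.4],[0,0,0]],[[0,0,0.6],[0,0,0]],[[0,0,0.8],[0,0,0]],[[0,0,0.8],[0,0,0]]])

```text
time_s: 7.13
eef_pos: [0.5781, -0.0843, 0.103]
ee_rot: [2.249, -2.192, -0.002]
ft_force: [-0.3, 0.4, -0.5]
finger_gap: 0.0704
```

send_rows(moves=[[[0,0,0],[0,0,0]],[[0,0,0],[0,0,0]],[[0,0,0],[0,0,0]],[[0,0,0],[0,0,0]],[[0,0,0],[0,0,0]]], claw=-1, grip_force=25)

```text
time_s: 7.55
eef_pos: [0.5788, -0.0845, 0.1045]
ee_rot: [-2.25, 2.193, -0.001]
ft_force: [0.1, -0.6, 0.8]
finger_gap: 0.0478
```

```bash
python3 go.py 0.5787 -0.0845 0.104 -81.2; python3 -c "
from h import *
s=save('wrist','w8',2,(170,100,470,370))"
```

```text
t 7.55 pos [ 0.5788 -0.0845  0.1045] yaw -88.53 q [-0.53  0.61  0.84  1.83 -0.55  0.96 -0.99] F [ 0.1 -0.6  0.8] T [-0.07  0.19 -0.03] gap 0.0478
shift [0.   0.   0.02] turn [-0.   -0.   -1.22]
```

View pics/w8.png

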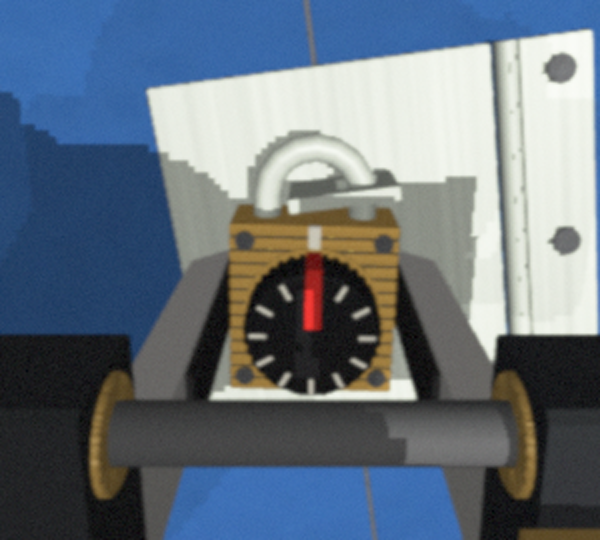

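send_rows(moves=[[[0,0,0],[0,0,0]],[[0,0.02,0],[0,0,-0.3]],[[0,0.03,0],[0,0,-0.6]],[[0,0.04,0],[0,0,-0.9]],[[0,0.05,0],[0,0,-1.2]]])

```text
time_s: 8.02
eef_pos: [0.5777, -0.0846, 0.1045]
ee_rot: [-2.384, 2.045, -0.001]
ft_force: [1.9, -3.6, 0.2]
finger_gap: 0.0478
```

send_rows(moves=[[[0,0.1,0],[0,0,0]],[[0,0.2,0],[0,0,0]],[[0,0.3,0],[0,0,0]],[[0,0.4,0],[0,0,0]],[[0,0.4,0],[0,0,0]]])

```text
time_s: 8.43
eef_pos: [0.5673, -0.0861, 0.1044]
ee_rot: [-2.382, 2.048, -0.001]
ft_force: [1.4, -3.1, 3.7]
finger_gap: 0.0476
```

```bash
python3 go.py 0.5787 -0.0845 0.104 -81.2; python3 -c "
from h import *
s=save('wrist','w9',2,(170,100,470,370))"
```

```text
t 8.4333 pos [ 0.5673 -0.0861  0.1044] yaw -81.39 q [-0.52  0.58  0.82  1.85 -0.52  0.94 -0.88] F [ 1.4 -3.1  3.7] T [-0.62 -0.03 -0.1 ] gap 0.0476
shift [ 0.   -0.46  0.02] turn [-0.   -0.   -0.03]
```

View pics/w9.png

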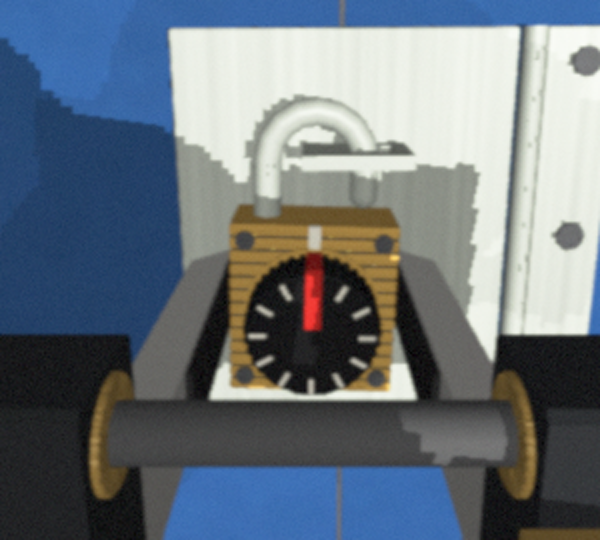

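send_rows(moves=[[[0,0.1,0],[0,0,0]],[[0,0.2,0],[0,0,0]],[[0,0.3,0],[0,0,0]],[[0,0.4,0],[0,0,0]],[[0,0.4,0],[0,0,0]]])

```text
time_s: 8.9
eef_pos: [0.5576, -0.0874, 0.1044]
ee_rot: [-2.382, 2.047, -0.001]
ft_force: [1.7, -1.7, 5.1]
finger_gap: 0.0478
```

send_rows(moves=[[[0,0.1,0],[0,0,0]],[[0,0.2,0],[0,0,0]],[[0,0.25,0],[0,0,0]],[[0,0.25,0],[0,0,0]]])

```text
time_s: 9.23
eef_pos: [0.5524, -0.0887, 0.1045]
ee_rot: [-2.382, 2.047, -0.004]
ft_force: [9.7, -4.3, -4.0]
finger_gap: 0.0477
```

```bash
python3 go.py 0.5787 -0.0845 0.104 -81.2; python3 -c "
from h import *
s=save('wrist','w10',2,(170,100,470,370))"
```

```text
t 9.2333 pos [ 0.5524 -0.0887  0.1045] yaw -81.34 q [-0.53  0.55  0.83  1.89 -0.51  0.92 -0.87] F [ 9.7 -4.3 -4. ] T [-1.01 -2.29 -0.18] gap 0.0477
shift [-0.01 -1.07  0.02] turn [-0.02 -0.01 -0.02]
```

View pics/w10.png

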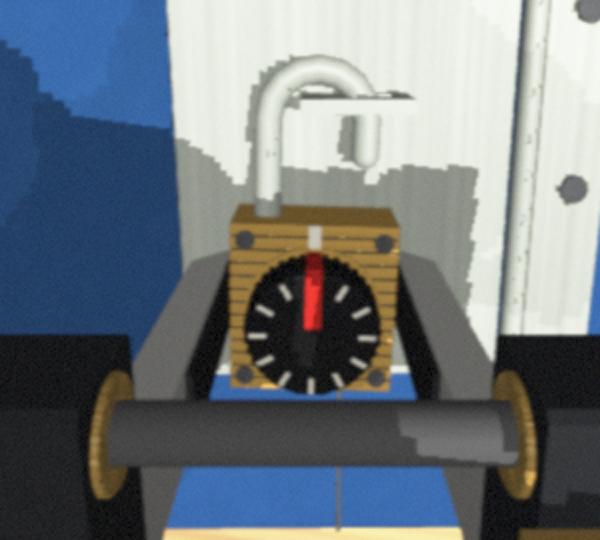

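send_rows(moves=[[[0,0.05,0],[0,0,0]],[[0,0.08,0],[0,0,0]],[[0,0.08,0],[0,0,0]],[[0,0.08,0],[0,0,0]]])

```text
time_s: 9.62
eef_pos: [0.5519, -0.0889, 0.1049]
ee_rot: [-2.382, 2.045, -0.007]
ft_force: [18.6, -3.0, -4.8]
finger_gap: 0.048
```

```bash
python3 go.py 0.5787 -0.0845 0.104 -81.2
```

```text
t 9.6167 pos [ 0.5519 -0.0889  0.1049] yaw -81.31 q [-0.53  0.55  0.83  1.89 -0.51  0.92 -0.87] F [18.6 -3.  -4.8] T [-0.8  -4.23 -0.16] gap 0.048
shift [-0.01 -1.09  0.04] turn [-0.04 -0.02 -0.02]
```

```bash
python3 - <<'E'
from h import *
s=save('wrist','w11',2,(170,60,470,330))
R=Ro.from_rotvec(s["ee_rot"]).as_matrix()
yaw=np.arctan2(R[1,0],R[0,0])+np.pi/2
ex=np.array([np.cos(yaw),np.sin(yaw),0]);ey=np.array([-ex[1],ex[0],0])
o=np.array([s['eef_pos'][0],s['eef_pos'][1],.098])
def P(x,y,z): 
    u=w2pix('wrist',o+x*ex+y*ey+np.array([0,0,z]),s);return ((u-[170,60])*2).round(0)
print("dial",P(0,0,.038),"idx",P(.026,0,.022),"toe tip",P(.040,-.014,.011),"bow axis",P(.068,0,.011),"bow top",P(.068,0,.015),"corners",P(.026,.024,.022),P(.026,-.024,.022))
for d in(.057,.059,.061,.063): print(d,"lug top near edge",P(d-.002,-.025,.022),P(d-.002,.006,.022))
print("leaf rear edge",[P(.061+.036,.0,0)])
E
```

```text
dial [315. 408.] idx [315. 296.] toe tip [363. 238.] bow axis [314. 138.] bow top [315. 139.] corners [228. 296.] [402. 295.]
0.057 lug top near edge [409. 190.] [292. 190.]
0.059 lug top near edge [410. 182.] [292. 182.]
0.061 lug top near edge [410. 174.] [292. 175.]
0.063 lug top near edge [410. 167.] [292. 167.]
leaf rear edge [array([314.,  32.])]
```

View pics/w11.png

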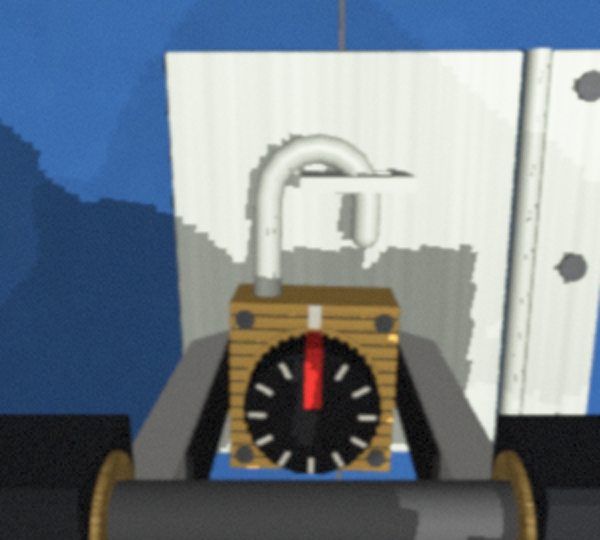

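send_rows(moves=[[[0,-0.15,0],[0,0,0]],[[0,-0.3,0],[0,0,0]],[[0,-0.45,0],[0,0,0]],[[0,-0.6,0],[0,0,0]],[[0,-0.6,0],[0,0,0]]])

```text
time_s: 10.08
eef_pos: [0.5628, -0.0871, 0.1044]
ee_rot: [2.381, -2.047, -0.004]
ft_force: [-11.5, -2.1, 20.0]
finger_gap: 0.0481
```

send_rows(moves=[[[0,-0.15,0],[0,0,0]],[[0,-0.3,0],[0,0,0]],[[0,-0.45,0],[0,0,0]],[[0,-0.55,0],[0,0,0]],[[0,-0.55,0],[0,0,0]]])

```text
time_s: 10.5
eef_pos: [0.5763, -0.085, 0.1044]
ee_rot: [2.381, -2.047, -0.005]
ft_force: [-12.8, -2.1, 19.8]
finger_gap: 0.0478
```

```bash
python3 go.py 0.5519 -0.0889 0.104 -81.2; python3 - <<'E'
from h import *
s=save('wrist','w12',2,(170,60,470,330))
R=Ro.from_rotvec(s["ee_rot"]).as_matrix()
yaw=np.arctan2(R[1,0],R[0,0])+np.pi/2
ex=np.array([np.cos(yaw),np.sin(yaw),0]);ey=np.array([-ex[1],ex[0],0])
o=np.array([s['eef_pos'][0],s['eef_pos'][1],.098])
def P(x,y,z): 
    u=w2pix('wrist',o+x*ex+y*ey+np.array([0,0,z]),s);return ((u-[170,60])*2).round(0)
print("idx",P(.026,0,.022),"toe tip",P(.040,-.014,.011),"bow axis",P(.068,0,.011))
for d in(.029,.033,.037): print(d,"lug top near edge",P(d-.002,-.025,.022),"far",P(d+.002,-.025,.022))
E
```

```text
t 10.5 pos [ 0.5763 -0.085   0.1044] yaw -81.38 q [-0.51  0.59  0.81  1.83 -0.52  0.95 -0.89] F [-12.8  -2.1  19.8] T [-0.56  3.12 -0.06] gap 0.0478
shift [0.01 0.99 0.02] turn [ 0.03  0.01 -0.03]
idx [315. 297.] toe tip [363. 239.] bow axis [314. 139.]
0.029 lug top near edge [406. 293.] far [406. 279.]
0.033 lug top near edge [406. 279.] far [407. 265.]
0.037 lug top near edge [407. 265.] far [407. 250.]
```

View pics/w12.png

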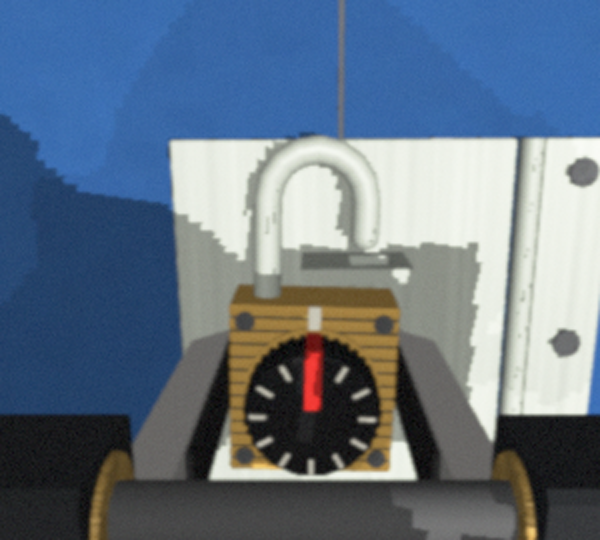

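send_rows(moves=[[[0,0,-0.03],[0,0,0]],[[0,-0.05,-0.04],[0,0,0]],[[0,-0.1,-0.05],[0,0,0]],[[0,-0.15,-0.05],[0,0,0]],[[0,-0.15,-0.05],[0,0,0]]])

```text
time_s: 10.97
eef_pos: [0.5817, -0.0835, 0.1052]
ee_rot: [2.383, -2.046, -0.001]
ft_force: [0.6, 0.1, -3.8]
finger_gap: 0.0482
```

```bash
python3 go.py 0.5519 -0.0889 0.104 -81.2; python3 - <<'E'
from h import *
s=save('wrist','w13',2,(170,60,470,330))
E
```

```text
t 10.9667 pos [ 0.5817 -0.0835  0.1052] yaw -81.3 q [-0.51  0.6   0.81  1.82 -0.52  0.96 -0.89] F [ 0.6  0.1 -3.8] T [-0.02  0.14  0.04] gap 0.0482
shift [0.03 1.21 0.05] turn [ 0.    0.   -0.02]
```

View pics/w13.png

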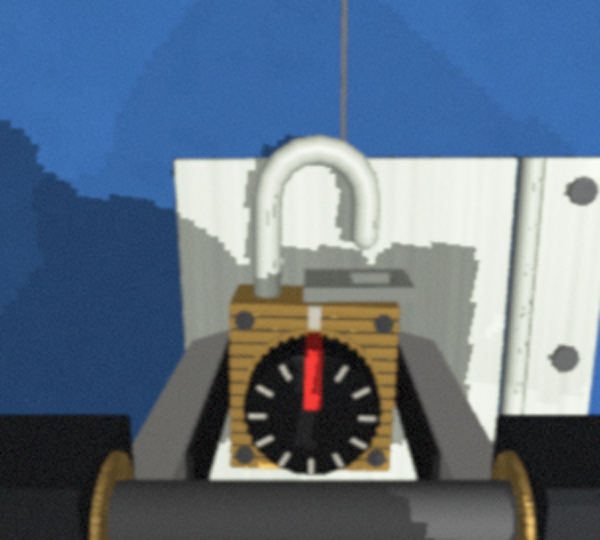

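send_rows(moves=[[[0,0,-0.1],[0,0,0]],[[0,0,-0.25],[0,0,0]],[[0,0,-0.4],[0,0,0]]])

```text
time_s: 11.27
eef_pos: [0.5816, -0.0839, 0.1159]
ee_rot: [2.383, -2.047, 0.0]
ft_force: [-0.1, -0.1, -4.2]
finger_gap: 0.0479
```

```bash
python3 go.py 0.5817 -0.0835 0.22 -81.2; python3 - <<'E'
from h import *
s=save('wrist','w14',2,(170,60,470,330))
E
```

```text
t 11.2667 pos [ 0.5816 -0.0839  0.1159] yaw -81.33 q [-0.52  0.59  0.82  1.81 -0.51  0.97 -0.9 ] F [-0.1 -0.1 -4.2] T [-0.05  0.14 -0.  ] gap 0.0479
shift [-0.01 -0.01 -4.17] turn [ 0.   -0.   -0.02]
```

View pics/w14.png

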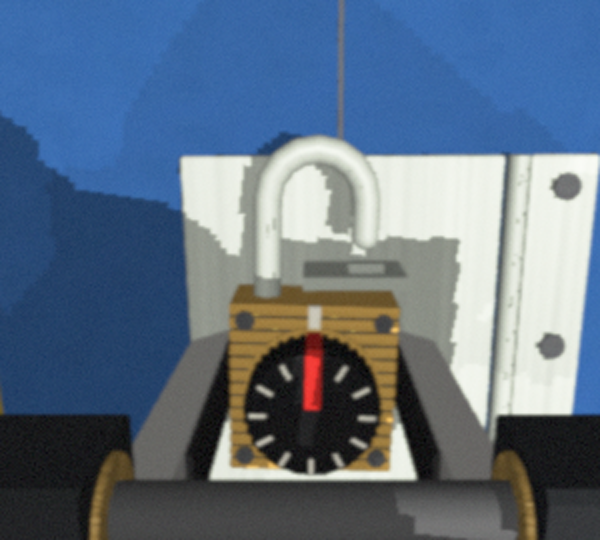

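send_rows(moves=[[[0,0,-0.5],[0,0,0]],[[0,0,-1],[0,0,0]],[[0,0,-1.5],[0,0,0]],[[0,0,-2],[0,0,0]],[[0,0,-2.5],[0,0,0]]])

```text
time_s: 11.73
eef_pos: [0.5817, -0.0839, 0.1797]
ee_rot: [-2.383, 2.047, -0.001]
ft_force: [0.9, 0.0, -3.7]
finger_gap: 0.0481
```

send_rows(moves=[[[0,0,-0.7],[0,0,0]],[[0,0,-1.4],[0,0,0]],[[0,0,-2],[0,0,0]],[[0,0,-2.5],[0,0,0]],[[0,0,-2.8],[0,0,0]]])

```text
time_s: 12.15
eef_pos: [0.5819, -0.0839, 0.25]
ee_rot: [-2.382, 2.046, -0.002]
ft_force: [0.9, -0.3, -4.2]
finger_gap: 0.048
```

send_rows(moves=[[[0,0,0],[0,0,0]],[[0,0,0],[0,0,0]],[[0,0,0],[0,0,0]],[[0,0,0],[0,0,0]],[[0,0,0],[0,0,0]]])

```text
time_s: 12.57
eef_pos: [0.5813, -0.0838, 0.2474]
ee_rot: [2.382, -2.047, -0.001]
ft_force: [0.2, -0.5, -4.0]
finger_gap: 0.0477
```

```bash
python3 go.py 0.5817 -0.0835 0.24 -81.2; python3 - <<'E'
from h import *
s=save('wrist','w15',2,(170,60,470,330))
s=save('scene','sc2')
print(s['qd'].round(3))
E
python3 go.py 0.5817 -0.0835 0.24 -81.2
```

```text
t 12.5667 pos [ 0.5813 -0.0838  0.2474] yaw -81.33 q [-0.6   0.44  0.93  1.68 -0.37  1.21 -1.  ] F [ 0.2 -0.5 -4. ] T [ 0.    0.16 -0.  ] gap 0.0477
shift [-0.01 -0.02  0.29] turn [ 0.01 -0.   -0.02]
[ 0.    -0.001  0.002 -0.003  0.    -0.001 -0.002]
t 12.6667 pos [ 0.5814 -0.0838  0.2476] yaw -81.33 q [-0.6   0.44  0.93  1.68 -0.37  1.21 -1.  ] F [-0.2 -0.1 -3.9] T [-0.03  0.14  0.02] gap 0.0479
shift [-0.01 -0.01  0.3 ] turn [ 0.01 -0.   -0.02]
```

View pics/w15.png

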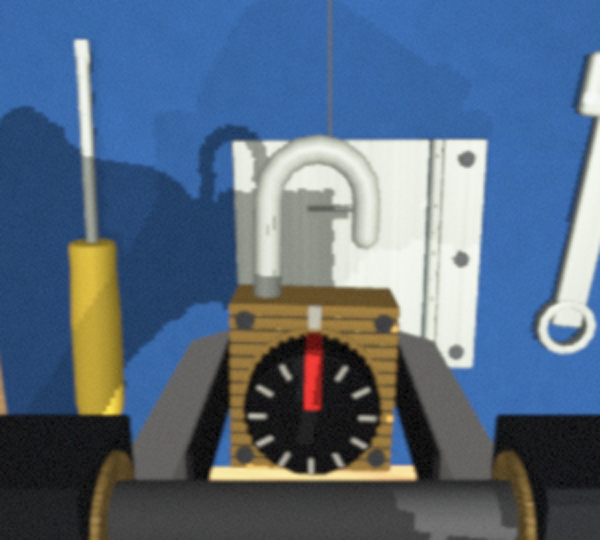

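View pics/sc2.png

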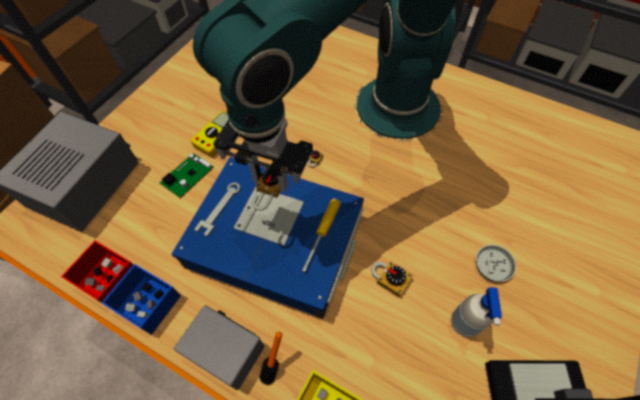

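The lock is held level and about 14 cm above the lid. The shackle is open, the red mark is at the index, and nothing else has moved, so I'm handing in.

```bash
python3 -c "
from plant import ctrl
print(ctrl.hand_in())"
```

```text
the job is handed in; nothing more can be done
None
```

The padlock is off the hasp and the job is handed in after about 12.7 s. No verdict came back, so this rests on my own last checks.

**What I did**
- **Dial:** it started two clicks short. I turned it clockwise until the red mark was level with the index, and it snapped in when I let go. The lock body swung about 8° as the dial turned, so I turned that much further to make up for it.
- **Shackle:** I gripped the lock by its body, squared it up and pulled it back to the hard stop, where the force reached about 19 N. I then eased it forward about 30 mm until the lug stood midway in the gap, and lifted it straight up.

**Last checks**
- **Height:** the underside is about 146 mm above the lid, worked out from the tool position. It is about 2 cm from the chest centre, seen from above.
- **Grip:** the fingers are 48 mm apart, set to 25 N. The lock is level and at rest, and the wrist carries only its weight, about 4 N.
- **Lock state:** the pictures show the shackle fully open (about 22 mm, measured to within 1–2 mm) and the red mark at the index. I had no direct reading of either joint.
- **Bystanders:** in the last scene picture, none of the tools or parts looks to have moved.

**Disagreements**
- **Travel:** pulling to the stop took 27 mm instead of the 30–32 mm expected. The pictures and the hard stop both showed the shackle fully out, so I went by those.
- **Contact force:** while easing forward, the lock pressed on the hasp leaf with about 20 N. I relieved that before lifting.

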